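# Draw a serving paddle from the spring-loaded dispenser

### The job

Take the top wooden serving paddle out of the spring-loaded dispenser: push it down until it lines up with the exit window in the front gate, then draw it straight out, leaving the other two inside so that the next one rises to the top. Lay the paddle flat on the cork mat, centred and lined up with the mat's length (either way round), without tossing or dropping it. Do not knock the things standing around.

Things in the scene. Friction and masses are not known exactly. Their poses are not given: they have to be found in the camera images.
- dispenser: Spring-loaded steel dispenser, 112 x 124 x 116 mm, fixed to the worktop. Origin: centre of its underside; own -x is its front, from which the paddle handles stick out; z up. Three paddles lie flat on each other on a spring platform. When the top one is drawn out, straight along own -x (free after about 95 mm), the spring lifts the next.
- dispenser_lip (a point): Midway between the dispenser's two side lips, over the blades' centre, at the height of the lips' undersides, 110 mm above the worktop. The spring presses the top blade up against the lips, which stop it being lifted out. Pushing it down takes about 4 N at first and 0.12 N more per mm.
- dispenser_front (a point): Centre of the outer face of the front gate (own x -50 mm of the dispenser, height of the lips): two upright dark plates with a 48 mm gap for the handles. Its window, 27 mm high, lets one blade out; it is set 4 to 19 mm lower than the top paddle rests, unmeasured: push down that much (up to 2.5 mm more still passes) and pull. Elsewhere the blade butts; in the window it drags a few newtons.
- platform (a joint): Height of the spring platform in m, up is positive: about 0 with three paddles in, about 0.024 when one has gone and the next has risen to the lips; negative while the stack is pushed down (stop at -0.022).
- paddle_1: Wooden serving paddle: blade 80 long x 92 wide, 24 mm thick; handle 36 wide, 24 thick, 76 long, rounded end, straight sides for 58 mm from the blade; about 0.14 kg. Origin: centre of the blade's underside; x points from handle to blade (handle at own x -40 to -116 mm), z up. The top one of the stack, the one to take.
- paddle_1_mid (a point): Middle of the top paddle's whole length (156 mm), on its underside, 38 mm from the blade's centre toward the handle.
- paddle_2: Wooden serving paddle: blade 80 long x 92 wide, 24 mm thick; handle 36 wide, 24 thick, 76 long, rounded end, straight sides for 58 mm from the blade; about 0.14 kg. Origin: centre of the blade's underside; x points from handle to blade (handle at own x -40 to -116 mm), z up. The second in the stack.
- paddle_3: Wooden serving paddle: blade 80 long x 92 wide, 24 mm thick; handle 36 wide, 24 thick, 76 long, rounded end, straight sides for 58 mm from the blade; about 0.14 kg. Origin: centre of the blade's underside; x points from handle to blade (handle at own x -40 to -116 mm), z up. The lowest in the stack.
- mat: Flat cork mat, 210 x 130 mm, 5 mm thick, fixed on the worktop. Origin: centre of its underside; x along its length, z up.
- ramekin: Small white ramekin, 68 mm wide, 36 high, a bystander. Origin: centre of its underside.
- tea_tin: Green square tea tin, 64 x 64 x 98 mm, a bystander. Origin: centre of its underside.
- egg_cup: White egg cup, 47 mm wide, 56 high, a bystander. Origin: centre of its underside.
- clip_jar: Glass clip-top jar, 80 x 68 x 110 mm, a bystander. Origin: centre of its underside.
- small_tin: Small food tin, 57 mm wide, 72 high, a bystander. Origin: centre of its underside.
There are look-alikes about, which are no part of the job. Leave any yellow look-alike of the dispenser alone.

How it is judged:
On the way:
1. the top paddle is drawn clear of the dispenser's front and the next has risen to the lips (x of paddle_1 in the frame of dispenser below -0.095 m and value of joint platform above 0.019 m and x of paddle_2 in the frame of dispenser between -0.012 and 0.012 m and z of paddle_2 in the frame of dispenser between 0.03 and 0.1 m and x of paddle_3 in the frame of dispenser between -0.012 and 0.012 m and z of paddle_3 in the frame of dispenser between 0.03 and 0.1 m), for 0.1 s.
At the end, for the whole second after the job is handed in: The top paddle lies at rest, flat, same face up (0.06 rad), on the mat, its middle within 30 mm of the mat's centre, lengthwise within 0.25 rad; the other two are in the dispenser (12 mm along its depth), the next risen to the lips (platform 0.019 to 0.030) (horizontal distance between paddle_1_mid and mat below 0.03 m and angle between the x axis of paddle_1 and the x axis of mat, either way round below 0.25 rad and angle between paddle_1's own z axis and vertical below 0.06 rad and z of paddle_1 in the frame of mat below 0.009 m and linear speed of paddle_1 below 0.02 m/s and value of joint platform between 0.019 and 0.03 m and x of paddle_2 in the frame of dispenser between -0.012 and 0.012 m and z of paddle_2 in the frame of dispenser between 0.03 and 0.1 m and x of paddle_3 in the frame of dispenser between -0.012 and 0.012 m and z of paddle_3 in the frame of dispenser between 0.03 and 0.1 m); the robot touches nothing.
It fails at once if another paddle is pulled out of the dispenser (x of any of paddle_2, paddle_3 in the frame of dispenser below -0.02 m).
It fails at once if the paddle is tossed or dropped (faster than 1 m/s) (linear speed of paddle_1 above 1 m/s).
It fails at once if a bystander is knocked (moved by more than 30 mm) (distance of any of ramekin, tea_tin, egg_cup, clip_jar, small_tin from where it was at the start of the episode above 0.03 m).
It also fails if it takes over 61 s, if anything falls off the work surface, if the arm or the gripper's body presses on something with over 40 N, if the wrist force passes 120 N, or if a joint passes its speed limit or range.

### The arm

A 6-joint arm with a two-finger parallel gripper is mounted at the origin on a cart in front of the work surface, level with it; the furniture and walls round the work are solid. World frame = base frame: x ahead of the robot, y to its left, z up, the work surface at z = 0. Lengths are in m, angles in rad, forces in N, time in s.
With the tool pointing down it reaches from about 0.3 to 0.775 m from the base axis. Payload 14.6 kg.
Tool frame: the origin (TCP) lies midway between the tips of the shut fingers; the grasp point (between the pads) lies 19 mm behind it; z points along the fingers, y is the line along which they close (so a half turn about z gives the same grasp; the last joint's range is limited). The gripper opens to 94 mm and grips with 3 to 60 N. Pads are 16 mm wide; open, the fingers measure 119 mm over their backs; the gripper's body (75 mm by 177 mm) begins 78 mm behind the grasp point.
Start: joints at [-1.24, 0.3, 1.521, -0, 1.321, -0.067], TCP at [0.213, -0.507, 0.205] pointing down, gripper open.
Joint ranges: [-3.03, 3.03], [-0.79, 2.21], [0.23, 2.52], [-1.04, 4.18], [0, 3.07], [-2.55, 2.55]. Speed limits (rad/s): [2.22, 2.22, 2.57, 3.14, 3.14, 3.14].

### API

Orientations are given as [roll, pitch, yaw] about the fixed x, y, z axes, in that order (R = Rz(yaw) Ry(pitch) Rx(roll)).
In Python, from station import ctrl gives the robot as it stands. The module is installed in compiled form; this text tells all that it offers.
- The arm moves only by the tool servo_tool, never from a script. Its argument "plan" is a list of rows, each a list of 7 numbers: the opening in per cent of the stroke, from 0 (shut) to 100 (fully open), then the shift along the tool's x, y, z in m, then the turn, a rotation vector about the tool's x, y, z in rad. A call has exactly 8 rows; each row shifts and turns the commanded pose from where the row before left it, along the tool's axes as they then stand; what a row does not reach is not made up. A row lasts 1/8 s, in which the tool goes at most 62.5 mm and 10.7 degrees, less where a joint would pass 70% of its speed; a pose out of reach is approached as far as the arm can. A call with a gripper value outside its range is refused whole. The fingers move at their own pace and stop on an object; "force" is the grip in N (left out, the last holds). Time passes only in rows, so rows that do not move let the fingers close, or fill a call up. It gives the time, the measured TCP pose, the force, the opening and the grip force at its end, in the units of the state.
- ctrl.get_obs(): the state, without advancing time (a new reading comes with each control period).
- ctrl.camera(name): name is "side" or "top" or "wrist"; returns a dict with "pixels" (384x512x3 uint8, red, green, blue), "z_map" (384x512 float32, m along the optical axis (not along the pixel's ray), 0 where there is no reading), "mtx" (3x3 intrinsics, pixels), "pose" (4x4, takes a point from camera to world coordinates). Camera axes: x right, y up, looking along -z (the intrinsics and any distortion apply to the point x, -y, -z); pixel columns grow to the right and rows downward; lengths in m; the calibration is good to about 2 mm. A picture is of the moment at which its call begins.
- ctrl.hand_in(): hands the job in; it is judged then, once.
The state is a dict: "time_s": time; "qpos": joint angles; "joint_vel": joint speeds; "tau": joint torques, N m; "ee_pos": TCP position; "eef_rot": TCP orientation; "force": force on the tool from outside, world axes, zero at the start; "moment": the same for the moment, N m; "grip_width": finger opening in m; "grip_force": force on a finger pad.
Only numpy, scipy, OpenCV 4.12 (cv2) and the standard library are available. Lean on these libraries where they do the work, as an engineer would, in place of code of your own. Each camera call takes 0.05 s, during which the arm holds its last target. There are 200 camera calls.

## Working session

There is one attempt and no reset: what is moved stays moved. The work goes in short steps, Python scripts to look and compute and a tool call to move; the robot and the scene stay as the last step left them, time stands still between calls to the robot, and variables do not carry over. Pictures are saved under pics/ and viewed, at most 10 in all, crops included, and the job is handed in when it is done.

Besides the shell and the picture viewer there is one more tool, called after ">>>" as a command line: name --pt "numbers of a row" for each row, then --argument value for the rest. servo_tool: Moves the arm, as the interface text tells. Its arguments: {"type":"object","properties":{"plan":{"type":"array","items":{"type":"array","items":{"type":"number"}}},"force":{"type":"number"}},"required":["plan"]}

```bash
mkdir -p pics
cat > h.py <<'E'
import numpy as np, cv2
from station import ctrl
def snap(n,f):
    c=ctrl.camera(n); cv2.imwrite(f'pics/{f}.png',c['pixels'][:,:,::-1]); np.savez(f'{f}.npz',**c); return c
def pt(c,u,v,r=1):
    u,v=int(u),int(v); z=c['z_map'][v-r:v+r+1,u-r:u+r+1]; z=np.median(z[z>0]) if (z>0).any() else np.nan
    K=c['mtx']; p=np.array([(u-K[0,2])/K[0,0]*z,-(v-K[1,2])/K[1,1]*z,-z,1]); return (c['pose']@p)[:3]
E
python3 - <<'E'
from h import *
a=snap('top','top0'); b=snap('side','side0')
im=np.hstack([a['pixels'],b['pixels']])
print(a['pose'].round(3),b['pose'].round(3),a['mtx'])
print(ctrl.get_obs())
E
```

```text
[[ 2.400e-02  9.830e-01 -1.800e-01  2.840e-01]
 [-1.000e+00  2.400e-02 -5.000e-03 -3.350e-01]
 [-1.000e-03  1.800e-01  9.840e-01  1.552e+00]
 [ 0.000e+00  0.000e+00  0.000e+00  1.000e+00]] [[-0.923  0.217 -0.317  0.026]
 [-0.383 -0.566  0.73   0.82 ]
 [-0.021  0.796  0.605  1.032]
 [ 0.     0.     0.     1.   ]] [[428.22611723   0.         251.97478314]
 [  0.         428.22611723 196.42686364]
 [  0.           0.           1.        ]]
{'time_s': 0.1, 'qpos': array([-1.23958082e+00,  3.00389396e-01,  1.52150076e+00,  2.03622690e-05,
        1.32068994e+00, -6.65899452e-02]), 'joint_vel': array([ 0.00034738, -0.00095641, -0.00228409,  0.00165596, -0.00102295,
       -0.00018622]), 'tau': array([ 1.82989454e-03, -5.32645261e+01, -3.53281188e+01,  7.10114487e-02,
        2.34947907e-02, -6.10089728e-05]), 'ee_pos': array([ 0.21300185, -0.50683604,  0.20496512]), 'eef_rot': array([-3.14060872e+00, -8.53848492e-05,  3.97800363e-01]), 'force': array([ 0.02638529,  0.06009493, -0.0262251 ]), 'moment': array([-0.04963511,  0.00554012, -0.00605879]), 'grip_force': 0.0, 'grip_width': 0.09421483859121926}
```

View pics/top0.png

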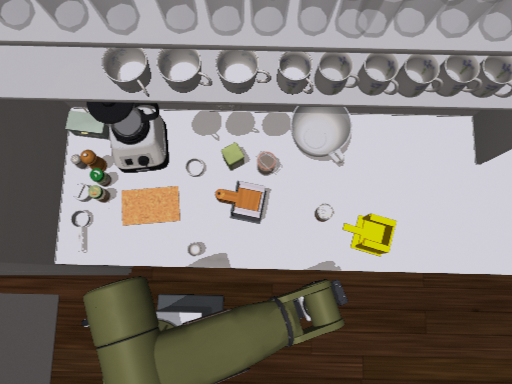

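View pics/side0.png

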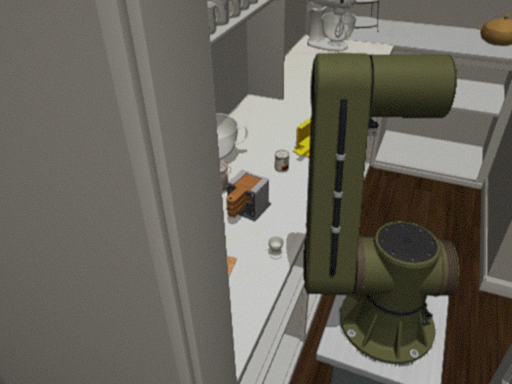

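The top view shows two candidates: the steel dispenser at (247,202) with a wooden handle pointing left to (220,195), and a yellow look-alike at (373,233). The steel one fits the description. The cork mat is at (151,205). I'll confirm both in an enlarged crop.

Run:
```python
from h import *
c=dict(np.load('top0.npz'))
cr=c['pixels'][135:265,110:290][:,:,::-1]
cv2.imwrite('pics/crop0.png',cv2.resize(cr,None,fx=4.4,fy=4.4,interpolation=cv2.INTER_CUBIC))
for n,u,v in [('blade',249,200),('handle',228,197),('mat',151,205),('ramekin',195,168),('tin',233,155),('jar',266,162),('egg',195,249),('stin',325,212),('tbl',210,230)]: print(n,pt(c,u,v).round(3))
```

```text
blade [ 0.535 -0.318  0.108]
handle [ 0.543 -0.246  0.11 ]
mat [0.526 0.042 0.003]
ramekin [ 0.669 -0.113  0.004]
tin [ 0.697 -0.258  0.096]
jar [ 0.67  -0.374  0.109]
egg [ 0.368 -0.131  0.031]
stin [ 0.505 -0.584  0.071]
tbl [ 0.44  -0.178  0.   ]
```

View pics/crop0.png

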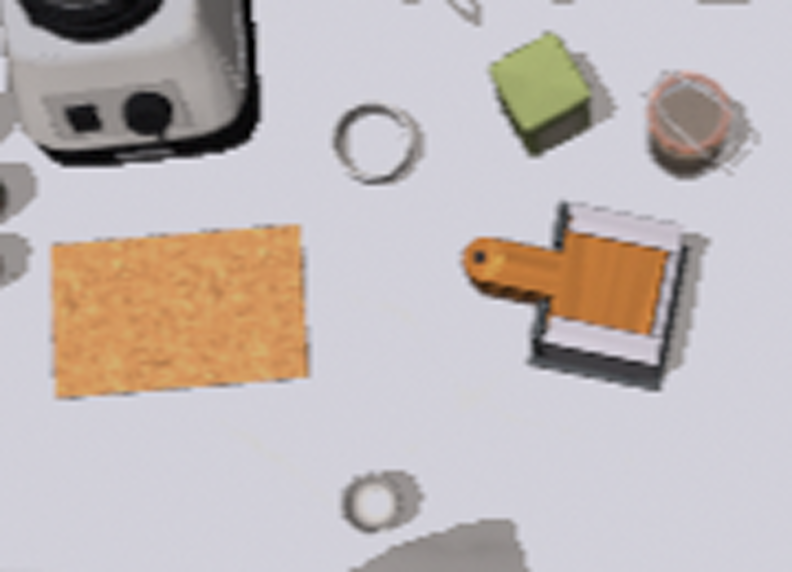

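The crop confirms it: grey steel lips and dark gate, wooden blade at crop (610,285), handle end at (480,258). The mat corners in the crop are about (52,243), (300,226), (308,377) and (57,397). Next I compute the poses.

Run:
```python
from h import *
c=dict(np.load('top0.npz')); K=c['mtx']
v,u=np.mgrid[135:265,110:290]; z=c['z_map'][135:265,110:290]
P=np.stack([(u-K[0,2])/K[0,0]*z,-(v-K[1,2])/K[1,1]*z,-z,np.ones_like(z)],-1)@c['pose'].T
hsv=cv2.cvtColor(c['pixels'],cv2.COLOR_RGB2HSV)[135:265,110:290]
org=(hsv[...,0]<22)&(hsv[...,1]>120)
def rect(m):
    q=P[m][:,:2].astype(np.float32); r=cv2.minAreaRect(q); return r,cv2.boxPoints(r).round(3).tolist()
m=org&(abs(P[...,2])<.02)&(u<190); print('mat',rect(m),m.sum(), np.median(P[m][:,2]))
p=org&(abs(P[...,2]-.109)<.007); print('paddle',rect(p),p.sum(),np.median(P[p][:,2]))
s=(P[...,2]>.1)&(u>225)&(v>170); print('disp',rect(s),np.percentile(P[s][:,2],[50,95]))
q=P[p]; 
# handle: width-wise midline
h=q[q[:,1]>-.26]; print(h[:,1].max())
hh=h[h[:,1]<-.225]
for y0 in np.arange(-.265,-.2,.01):
    w=q[abs(q[:,1]-y0)<.004]; print(round(y0,3),w[:,0].min().round(3),w[:,0].max().round(3),len(w))
b=q[(q[:,1]<-.30)&(q[:,1]>-.345)]
print('blade',b.mean(0))
for y0 in np.arange(-.37,-.27,.01):
    w=q[abs(q[:,1]-y0)<.004]; 
    if len(w): print(round(y0,3),w[:,0].min().round(3),w[:,0].max().round(3),len(w))
```

```text
mat (((0.5254647731781006, 0.043895572423934937), (0.12778717279434204, 0.2056826800107956), 6.475602626800537), [[0.44999998807907104, 0.13899999856948853], [0.4740000069141388, -0.06499999761581421], [0.6010000109672546, -0.050999999046325684], [0.5770000219345093, 0.15299999713897705]]) 1890 0.004859637419528884
paddle (((0.545185923576355, -0.2776641845703125), (0.15054625272750854, 0.06697450578212738), 80.34892272949219), [[0.5, -0.34599998593330383], [0.5659999847412109, -0.3569999933242798], [0.5910000205039978, -0.20900000631809235], [0.5249999761581421, -0.1979999989271164]]) 633 0.10966236698351373
disp (((0.44419345259666443, -0.2887839376926422), (0.1291264444589615, 0.3075751066207886), 83.42874908447266), [[0.2840000092983246, -0.33500000834465027], [0.5899999737739563, -0.3709999918937683], [0.6039999723434448, -0.24199999868869781], [0.29899999499320984, -0.2070000022649765]]) [0.11204897 0.12047174]
-0.2042695933040807
-0.265 0.513 0.561 22
-0.255 0.53 0.566 22
-0.245 0.533 0.568 21
-0.235 0.534 0.569 26
-0.225 0.537 0.571 28
-0.215 0.536 0.571 25
-0.205 0.539 0.566 15
blade [ 0.5379149  -0.32147975  0.10945198  1.        ]
-0.35 0.504 0.564 24
-0.34 0.5 0.568 38
-0.33 0.504 0.568 36
-0.32 0.504 0.57 37
-0.31 0.507 0.574 42
-0.3 0.51 0.576 44
-0.29 0.51 0.576 46
-0.28 0.513 0.579 46
```

>>> servo_tool --pt "100 0.051 -0.0137 0 0 0 0" --pt "100 0.051 -0.0137 0 0 0 0" --pt "100 0.051 -0.0137 0 0 0 0" --pt "100 0.051 -0.0137 0 0 0 0" --pt "100 0.051 -0.0137 0 0 0 0" --pt "100 0.051 -0.0137 0 0 0 0" --pt "100 0.051 -0.0137 0 0 0 0" --pt "100 0.051 -0.0137 0 0 0 0" --force 40

```text
time_s: 1.1
ee_pos: [0.5479, -0.2467, 0.2052]
eef_rot: [-3.141, 0.0, 0.398]
force: [-0.2, -0.5, 0.4]
grip_width: 0.0938
grip_force: 0.0
```

>>> servo_tool --pt "100 0 0 0 0 0 -0.167" --pt "100 0 0 0 0 0 -0.167" --pt "100 0 0 0 0 0 -0.167" --pt "100 0 0 0 0 0 -0.167" --pt "100 0 0 0 0 0 -0.167" --pt "100 0 0 0 0 0 -0.167" --pt "100 0 0 0 0 0 0" --pt "100 0 0 0 0 0 0"

```text
time_s: 2.1
ee_pos: [0.5467, -0.248, 0.2053]
eef_rot: [-3.141, -0.0, 1.396]
force: [-0.5, -0.6, 1.5]
grip_width: 0.094
grip_force: 0.0
```

Run:
```python
from h import *
c=snap('wrist','w1'); print(c['pose'].round(4).tolist(),c['mtx'][0].round(1)); o=ctrl.get_obs(); print(o['ee_pos'],o['eef_rot'],o['qpos'])
```

```text
[[0.9846, 0.1676, 0.05, 0.5614], [-0.1749, 0.944, 0.2797, -0.1658], [-0.0004, -0.2841, 0.9588, 0.3835], [0.0, 0.0, 0.0, 1.0]] [276.9   0.  255.6]
[ 0.54669518 -0.24790824  0.2053115 ] [-3.14131645e+00 -9.74211092e-05  1.39670466e+00] [-4.86746424e-01  4.12993116e-01  1.36897096e+00  7.91764520e-06
  1.35992135e+00 -3.12656431e-01]
```

View pics/w1.png

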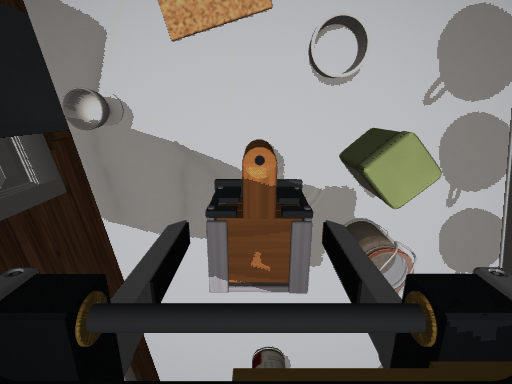

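The wrist view shows the handle centred at column 260, running from its tip at row 150 to the blade at row 218. Dark gate structure spans rows 180–218. I'll measure the handle axis and the gate in this view.

Run:
```python
from h import *
c=dict(np.load('w1.npz')); K=c['mtx']
for r in (152,165,180,195,210,217): print('h',r,pt(c,260,r,0).round(4))
for u in (225,290):
  for r in range(178,222,4): print('g',u,r,pt(c,u,r,0).round(4))
v,u=np.mgrid[140:300,200:320]; z=c['z_map'][140:300,200:320]
P=(np.stack([(u-K[0,2])/K[0,0]*z,-(v-K[1,2])/K[1,1]*z,-z,np.ones_like(z)],-1)@c['pose'].T)
hsv=cv2.cvtColor(c['pixels'],cv2.COLOR_RGB2HSV)[140:300,200:320]
m=(hsv[...,1]>100)&(abs(P[...,2]-.11)<.006)&(hsv[...,0]<22)
for r in range(150,290,10):
  w=P[r-140][m[r-140]]; 
  if len(w): print(r,w[[0,-1],:3].round(4).tolist(),((w[0]+w[-1])/2)[:2].round(4))
```

```text
h 152 [ 0.5586 -0.2063  0.1096]
h 165 [ 0.5563 -0.2194  0.1085]
h 180 [ 0.5536 -0.2349  0.1076]
h 195 [ 0.5509 -0.2507  0.1078]
h 210 [ 0.5481 -0.2667  0.1089]
h 217 [ 0.5467 -0.275   0.1077]
g 225 178 [ 0.5018 -0.2506 -0.0015]
g 225 182 [ 0.5019 -0.2544  0.007 ]
g 225 186 [ 0.5024 -0.2575  0.0175]
g 225 190 [ 0.5046 -0.2576  0.038 ]
g 225 194 [ 0.5065 -0.2579  0.056 ]
g 225 198 [ 0.5078 -0.2589  0.0696]
g 225 202 [nan nan nan]
g 225 206 [ 0.5112 -0.2586  0.1007]
g 225 210 [ 0.5125 -0.2589  0.1129]
g 225 214 [ 0.5117 -0.263   0.1136]
g 225 218 [ 0.5099 -0.2691  0.1091]
g 290 178 [ 0.5933 -0.2668 -0.0013]
g 290 182 [ 0.5919 -0.2707  0.0058]
g 290 186 [ 0.5909 -0.2761  0.0073]
g 290 190 [ 0.5879 -0.273   0.036 ]
g 290 194 [ 0.5857 -0.2721  0.0554]
g 290 198 [ 0.584  -0.2727  0.0688]
g 290 202 [ 0.5832 -0.277   0.0709]
g 290 206 [ 0.5805 -0.2713  0.0997]
g 290 210 [ 0.5791 -0.2711  0.1119]
g 290 214 [ 0.5782 -0.2739  0.1159]
g 290 218 [ 0.578  -0.2815  0.1083]
150 [[0.547, -0.2028, 0.1059], [0.5687, -0.2063, 0.1078]] [ 0.5579 -0.2045]
160 [[0.5403, -0.2116, 0.1072], [0.573, -0.2173, 0.1
[... 242 characters left out ...]
8 -0.2455]
200 [[0.5312, -0.2534, 0.106], [0.5654, -0.2587, 0.1084]] [ 0.5483 -0.2561]
210 [[0.5291, -0.2644, 0.1062], [0.5637, -0.2701, 0.1073]] [ 0.5464 -0.2672]
220 [[0.5009, -0.2701, 0.1085], [0.5892, -0.2853, 0.1096]] [ 0.545  -0.2777]
230 [[0.5091, -0.2832, 0.1088], [0.576, -0.2942, 0.1107]] [ 0.5425 -0.2887]
240 [[0.5078, -0.295, 0.1089], [0.5743, -0.3058, 0.1109]] [ 0.541  -0.3004]
250 [[0.5053, -0.3069, 0.1089], [0.5716, -0.3189, 0.1085]] [ 0.5385 -0.3129]
260 [[0.5029, -0.3189, 0.1091], [0.5698, -0.3305, 0.1096]] [ 0.5363 -0.3247]
270 [[0.5013, -0.3317, 0.1088], [0.5669, -0.3433, 0.1089]] [ 0.5341 -0.3375]
280 [[0.4987, -0.3444, 0.1089], [0.5651, -0.3559, 0.1094]] [ 0.5319 -0.3501]
```

Run:
```python
from h import *
c=dict(np.load('w1.npz'))
# intersect pixel rays with the gate outer plane, using face points
K=c['mtx']
for u in (222,230,284,292,300):
  print(u,[(r,pt(c,u,r,0)[1:].round(3).tolist()) for r in range(196,209)])
cr=c['pixels'][170:230,200:320][:,:,::-1]
cr=cv2.convertScaleAbs(cv2.resize(cr,None,fx=6,fy=6,interpolation=cv2.INTER_NEAREST),alpha=2.2,beta=20); cv2.imwrite('pics/gate.png',cr)
```

```text
222 [(196, [-0.257, 0.064]), (197, [-0.257, 0.069]), (198, [-0.259, 0.068]), (199, [-0.26, 0.069]), (200, [-0.261, 0.069]), (201, [-0.262, 0.07]), (202, [-0.263, 0.069]), (203, [-0.265, 0.069]), (204, [-0.267, 0.065]), (205, [-0.267, 0.068]), (206, [-0.258, 0.101]), (207, [-0.258, 0.104]), (208, [-0.258, 0.107])]
230 [(196, [-0.259, 0.063]), (197, [-0.259, 0.068]), (198, [-0.26, 0.068]), (199, [-0.261, 0.07]), (200, [-0.263, 0.069]), (201, [-0.264, 0.07]), (202, [-0.265, 0.069]), (203, [-0.266, 0.07]), (204, [-0.269, 0.065]), (205, [-0.269, 0.069]), (206, [-0.26, 0.101]), (207, [-0.26, 0.104]), (208, [-0.26, 0.107])]
284 [(196, [-0.271, 0.062]), (197, [-0.271, 0.067]), (198, [-0.271, 0.069]), (199, [-0.272, 0.069]), (200, [-0.274, 0.069]), (201, [-0.275, 0.07]), (202, [-0.276, 0.069]), (203, [-0.277, 0.07]), (204, [-0.28, 0.065]), (205, [-0.281, 0.068]), (206, [-0.27, 0.1]), (207, [-0.27, 0.102]), (208, [-0.27, 0.105])]
292 [(196, [-0.272, 0.064]), (197, [-0.272, 0.067]), (198, [-0.273, 0.07]), (199, [-0.274, 0.07]), (200, [-0.275, 0.07]), (201, [-0.276, 0.07]), (202, [-0.278, 0.069]), (203, [-0.279, 0.07]), (204, [-0.283, 0.064]), (205, [-0.282, 0.068]), (206, [-0.272, 0.099]), (207, [-0.272, 0.102]), (208, [-0.271, 0.106])]
300 [(196, [-0.274, 0.064]), (197, [-0.274, 0.066]), (198, [-0.275, 0.069]), (199, [-0.274, 0.074]), (200, [-0.275, 0.076]), (201, [-0.276, 0.077]), (202, [-0.275, 0.081]), (203, [-0.277, 0.079]), (204, [-0.278, 0.081]), (205, [-0.279, 0.081]), (206, [-0.273, 0.099]), (207, [-0.273, 0.103]), (208, [-0.273, 0.106])]
```

View pics/gate.png

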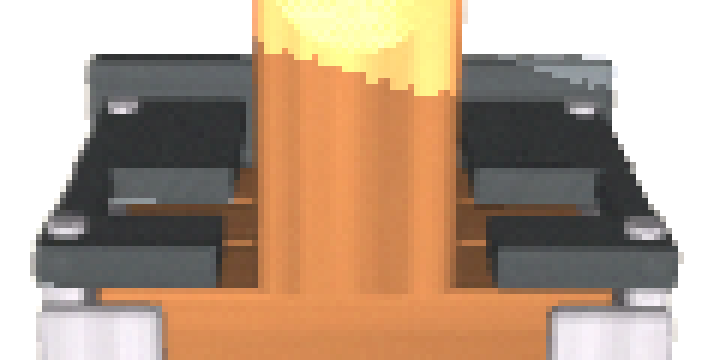

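The crop shows the gate window clearly. Its ledge is at z≈0.070 and its top edge at about 0.0975, so the push should be about 13–14 mm. I'll grip the top handle 19 mm in front of the gate, with the tips just above the next handle.

>>> servo_tool --pt "100 0.002 0.0034 0.03 0 0 0" --pt "100 0 0 0.03 0 0 0" --pt "100 0 0 0.03 0 0 0" --pt "100 0 0 0.02 0 0 0" --pt "100 0 0 0.0065 0 0 0" --pt "100 0 0 0 0 0 0" --pt "100 0 0 0 0 0 0" --pt "100 0 0 0 0 0 0" --force 50

```text
time_s: 3.15
ee_pos: [0.5507, -0.2467, 0.0897]
eef_rot: [3.14, 0.0, 1.4]
force: [0.1, -0.1, -0.7]
grip_width: 0.094
grip_force: 0.0
```

>>> servo_tool --pt "20 0 0 0 0 0 0" --pt "20 0 0 0 0 0 0" --pt "20 0 0 0 0 0 0" --pt "20 0 0 0 0 0 0" --pt "20 0 0 0 0 0 0" --pt "20 0 0 0 0 0 0" --pt "20 0 0 0 0 0 0" --pt "20 0 0 0 0 0 0"

```text
time_s: 4.15
ee_pos: [0.5504, -0.2466, 0.0889]
eef_rot: [3.142, -0.0, 1.4]
force: [0.7, 0.4, -1.0]
grip_width: 0.036
grip_force: 50.0
```

Gripped at 36 mm, which is the handle width. Now I push down 13.5 mm.

>>> servo_tool --pt "20 0 0 0.003 0 0 0" --pt "20 0 0 0.003 0 0 0" --pt "20 0 0 0.003 0 0 0" --pt "20 0 0 0.003 0 0 0" --pt "20 0 0 0.0015 0 0 0" --pt "20 0 0 0 0 0 0" --pt "20 0 0 0 0 0 0" --pt "20 0 0 0 0 0 0"

```text
time_s: 5.15
ee_pos: [0.5505, -0.2465, 0.0755]
eef_rot: [3.141, -0.0, 1.4]
force: [-1.4, 1.7, 5.0]
grip_width: 0.036
grip_force: 50.0
```

Run:
```python
from h import *
c=snap('wrist','w2'); o=ctrl.get_obs(); print(o['ee_pos'],o['moment'],o['force'])
for r in (152,160,170,230,245,260,275): print(r,[pt(c,u,r,1).round(4).tolist() for u in (245,260,275)])
```

```text
[ 0.55049803 -0.24651307  0.07549277] [ 0.23307322  0.30458737 -0.17542666] [-1.32687492  1.63207755  6.18637411]
152 [[0.5488, -0.1997, -0.0016], [0.5624, -0.2021, -0.0016], [0.576, -0.2044, -0.001]]
160 [[0.5498, -0.2014, 0.0323], [0.5618, -0.2014, 0.0442], [0.5749, -0.2118, -0.0014]]
170 [[0.5511, -0.2017, 0.0703], [0.5613, -0.2014, 0.08], [0.5719, -0.2108, 0.0452]]
230 [[0.5461, -0.2338, 0.096], [0.5553, -0.2356, 0.0954], [0.5644, -0.2371, 0.0956]]
245 [[0.5442, -0.2439, 0.0959], [0.5535, -0.2459, 0.0952], [0.5629, -0.2473, 0.0956]]
260 [[0.5423, -0.2546, 0.0955], [0.5517, -0.2564, 0.0953], [0.5613, -0.258, 0.0954]]
275 [[0.5402, -0.2655, 0.0955], [0.5499, -0.2672, 0.0955], [0.5596, -0.2686, 0.0958]]
```

View pics/w2.png

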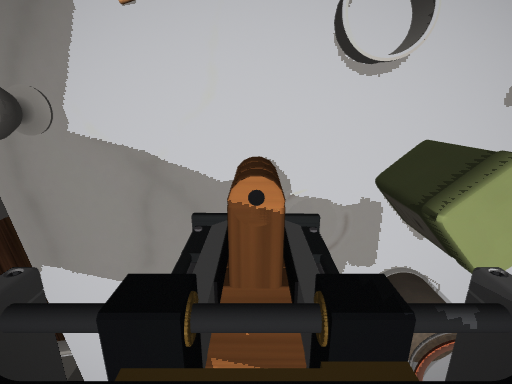

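The wrist view shows the handle held level, with its top at z≈0.0955–0.0965 along columns 245–275, just below the window's top edge. Trial pull of 8 mm along tool +x.

>>> servo_tool --pt "20 0.002 0 0 0 0 0" --pt "20 0.002 0 0 0 0 0" --pt "20 0.002 0 0 0 0 0" --pt "20 0.002 0 0 0 0 0" --pt "20 0 0 0 0 0 0" --pt "20 0 0 0 0 0 0" --pt "20 0 0 0 0 0 0" --pt "20 0 0 0 0 0 0"

```text
time_s: 6.2
ee_pos: [0.5521, -0.2394, 0.0759]
eef_rot: [3.14, 0.001, 1.4]
force: [0.1, -3.1, 5.5]
grip_width: 0.0358
grip_force: 50.0
```

>>> servo_tool --pt "20 0.004 0 0 0 0 0" --pt "20 0.004 0 0 0 0 0" --pt "20 0.004 0 0 0 0 0" --pt "20 0 0 0 0 0 0" --pt "20 0 0 0 0 0 0" --pt "20 0 0 0 0 0 0" --pt "20 0 0 0 0 0 0" --pt "20 0 0 0 0 0 0"

```text
time_s: 7.2
ee_pos: [0.5542, -0.2274, 0.0758]
eef_rot: [3.14, 0.001, 1.4]
force: [0.7, -1.2, 5.9]
grip_width: 0.0356
grip_force: 50.0
```

Run:
```python
from h import *
c=snap('wrist','w3'); o=ctrl.get_obs(); print(o['ee_pos'],o['moment'],o['force'])
for n in ('w2','w3'):
  c=dict(np.load(n+'.npz')); print([pt(c,257,r,0).round(4).tolist() for r in (165,175,185,195,230,270)])
```

```text
[ 0.55423695 -0.22735699  0.07582641] [-0.34912384  0.03009978  0.05287198] [ 0.61276088 -1.36824341  5.76170332]
[[0.5595, -0.201, 0.0639], [0.5593, -0.2012, 0.0936], [0.5583, -0.2068, 0.0949], [0.5573, -0.2128, 0.0956], [0.5534, -0.2356, 0.0948], [0.5487, -0.2629, 0.0958]]
[[0.5615, -0.1945, -0.0008], [0.563, -0.182, 0.0936], [0.562, -0.1877, 0.0952], [0.561, -0.1938, 0.0952], [0.5572, -0.216, 0.0961], [0.5524, -0.2435, 0.0965]]
```

The handle tip moved 19 mm along with the tool and drag is only 1–3 N, so the blade is in the window. Drawing it on out.

>>> servo_tool --pt "20 0.007 0 0 0 0 0" --pt "20 0.007 0 0 0 0 0" --pt "20 0.007 0 0 0 0 0" --pt "20 0.007 0 0 0 0 0" --pt "20 0.007 0 0 0 0 0" --pt "20 0.007 0 0 0 0 0" --pt "20 0.007 0 0 0 0 0" --pt "20 0 0 0 0 0 0"

```text
time_s: 8.25
ee_pos: [0.5626, -0.1788, 0.0758]
eef_rot: [3.14, 0.001, 1.4]
force: [0.5, -0.9, 5.4]
grip_width: 0.0355
grip_force: 50.0
```

>>> servo_tool --pt "20 0.007 0 0 0 0 0" --pt "20 0.007 0 0 0 0 0" --pt "20 0.007 0 0 0 0 0" --pt "20 0.007 0 0 0 0 0" --pt "20 0.007 0 0 0 0 0" --pt "20 0.007 0 0 0 0 0" --pt "20 0.007 0 0 0 0 0" --pt "20 0.007 0 0 0 0 0"

```text
time_s: 9.25
ee_pos: [0.5719, -0.1233, 0.0756]
eef_rot: [3.141, 0.001, 1.4]
force: [-0.3, -4.5, 4.7]
grip_width: 0.0356
grip_force: 50.0
```

Run:
```python
from h import *
a=snap('top','t4'); c=snap('wrist','w4'); o=ctrl.get_obs(); print(o['ee_pos'],o['moment'],o['force'])
im=np.hstack([cv2.resize(a['pixels'][150:260,120:280],(400,275)),cv2.resize(c['pixels'],(400,300))[:275]])
cv2.imwrite('pics/c4.png',im[:,:,::-1])
```

```text
[ 0.57195475 -0.12286756  0.0756119 ] [-1.03506432  0.17624285 -0.0179235 ] [-0.84099148 -2.76777896  5.86585343]
```

View pics/c4.png

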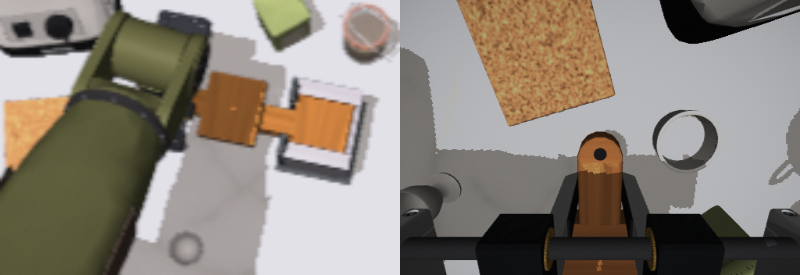

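The top view shows blade 1 clear of the gate but lying over paddle 2's handle, and +6 N upward says it is holding that handle down. I'll lift straight up slowly so paddle 2 rises without drag, then move on.

>>> servo_tool --pt "20 0 0 -0.004 0 0 0" --pt "20 0 0 -0.004 0 0 0" --pt "20 0 0 -0.004 0 0 0" --pt "20 0 0 -0.004 0 0 0" --pt "20 0 0 -0.004 0 0 0" --pt "20 0 0 -0.006 0 0 0" --pt "20 0 0 -0.006 0 0 0" --pt "20 0 0 0 0 0 0"

```text
time_s: 10.35
ee_pos: [0.5717, -0.1233, 0.1079]
eef_rot: [3.141, -0.0, 1.4]
force: [0.1, -0.5, 1.5]
grip_width: 0.0357
grip_force: 50.0
```

Run:
```python
from h import *
a=snap('top','t5'); o=ctrl.get_obs(); print(o['ee_pos'],o['moment'],o['force'])
for p in ((245,202),(250,202),(240,200)): print(pt(a,*p).round(4))
for p in ((206,195),(215,195),(222,197)): print('p1',pt(a,*p).round(4))
```

```text
[ 0.5716848  -0.12333582  0.10754662] [-0.29172009 -0.29776413  0.1346666 ] [1.96070154 0.01688402 0.78022199]
[ 0.5284 -0.3046  0.1045]
[ 0.5287 -0.3218  0.1054]
[ 0.5349 -0.2873  0.1047]
p1 [ 0.5451 -0.1727  0.1293]
p1 [ 0.5458 -0.2031  0.1293]
p1 [ 0.5414 -0.2262  0.1187]
```

Paddle 2 still has about 5 mm to rise, since it needs 24 + 13.5 mm in total. Lifting further.

>>> servo_tool --pt "20 0 0 -0.003 0 0 0" --pt "20 0 0 -0.003 0 0 0" --pt "20 0 0 -0.003 0 0 0" --pt "20 0 0 -0.003 0 0 0" --pt "20 0 0 -0.008 0 0 0" --pt "20 0 0 -0.008 0 0 0" --pt "20 0 0 0 0 0 0" --pt "20 0 0 0 0 0 0"

```text
time_s: 11.4
ee_pos: [0.5716, -0.1233, 0.1353]
eef_rot: [-3.141, -0.0, 1.4]
force: [0.5, 0.7, -1.4]
grip_width: 0.0357
grip_force: 50.0
```

Run:
```python
from h import *
a=snap('top','t6'); c=snap('wrist','w6'); o=ctrl.get_obs(); print(o['ee_pos'],o['eef_rot'],o['moment'],o['force'],o['qpos'])
for p in ((245,202),(250,202),(240,200)): print(pt(a,*p).round(4))
print([pt(c,257,r,0).round(4).tolist() for r in range(160,300,15)])
```

```text
[ 0.57156945 -0.12335077  0.13516831] [-3.14113683e+00 -5.85718734e-05  1.39980663e+00] [ 0.02953781 -0.07380093  0.02254979] [ 0.23741617  0.1229031  -1.14307484] [-2.75190019e-01  4.40460235e-01  1.49823514e+00  1.16187015e-05
  1.20335672e+00 -1.04204508e-01]
[ 0.5276 -0.3047  0.1096]
[ 0.5282 -0.3218  0.1084]
[ 0.5338 -0.2875  0.1111]
[[0.578, -0.096, -0.0003], [0.5804, -0.078, 0.1534], [0.5789, -0.0863, 0.156], [0.5774, -0.0955, 0.1563], [0.5757, -0.1053, 0.1556], [0.5739, -0.1157, 0.1546], [0.5721, -0.1261, 0.1546], [0.5703, -0.1364, 0.1551], [0.5684, -0.1474, 0.1552], [0.5663, -0.1594, 0.1544]]
```

Paddle 2 is at the lips (z≈0.110) and paddle 1 hangs free and level. One clearance check against the appliance behind the mat.

Run:
```python
from h import *
c=dict(np.load('top0.npz')); K=c['mtx']
v,u=np.mgrid[60:265,60:215]; z=c['z_map'][60:265,60:215]
P=(np.stack([(u-K[0,2])/K[0,0]*z,-(v-K[1,2])/K[1,1]*z,-z,np.ones_like(z)],-1)@c['pose'].T)[...,:3]
for y in np.arange(-.1,.25,.05):
  m=(abs(P[...,1]-y)<.025)&(P[...,2]>.05)&(P[...,0]>.42); q=P[m]
  if len(q): print(round(y,2),q[:,0].min().round(3),q[:,2].max().round(3))
```

```text
-0.1 0.708 0.624
-0.05 0.702 0.625
0.0 0.658 0.625
0.05 0.643 0.627
0.1 0.642 0.544
0.15 0.642 0.543
0.2 0.53 0.131
```

>>> servo_tool --pt "20 0 0 0 0 0 -0.046" --pt "20 0 0 0 0 0 -0.046" --pt "20 0 0 0 0 0 -0.046" --pt "20 0 0 0 0 0 -0.046" --pt "20 0 0 0 0 0 -0.046" --pt "20 0 0 0 0 0 -0.046" --pt "20 0 0 0 0 0 0" --pt "20 0 0 0 0 0 0"

```text
time_s: 12.5
ee_pos: [0.5716, -0.1234, 0.1353]
eef_rot: [-3.141, -0.0, 1.675]
force: [0.4, -0.3, -0.9]
grip_width: 0.0354
grip_force: 50.0
```

>>> servo_tool --pt "20 0.025 -0.008 0 0 0 0" --pt "20 0.034 -0.007 0 0 0 0" --pt "20 0.035 -0.005 0 0 0 0" --pt "20 0.035 -0.004 0 0 0 0" --pt "20 0.035 -0.003 0 0 0 0" --pt "20 0.025 -0.0015 0 0 0 0" --pt "20 0.0145 0 0 0 0 0" --pt "20 0 0 0 0 0 0"

```text
time_s: 13.5
ee_pos: [0.5221, 0.0764, 0.1355]
eef_rot: [3.142, 0.0, 1.677]
force: [-0.0, -0.7, -1.3]
grip_width: 0.0354
grip_force: 50.0
```

Run:
```python
from h import *
a=snap('top','t7'); c=snap('wrist','w7'); o=ctrl.get_obs(); print(o['ee_pos'],o['eef_rot'],o['force'])
print([pt(c,257,r,0).round(4).tolist() for r in range(165,300,15)])
im=np.hstack([cv2.resize(a['pixels'][130:260,90:250],(400,325)),cv2.resize(c['pixels'],(400,300))[:275].copy() if 0 else cv2.copyMakeBorder(cv2.resize(c['pixels'],(400,300)),0,25,0,0,0)])
cv2.imwrite('pics/c7.png',im[:,:,::-1])
```

```text
[0.52221077 0.07540285 0.13543254] [3.14155862e+00 1.84126208e-04 1.67532686e+00] [ 0.53742764 -0.51427238 -1.38535985]
[[0.5215, 0.0987, 0.0038], [0.5186, 0.1193, 0.1561], [0.5195, 0.1105, 0.1569], [0.5206, 0.1004, 0.1553], [0.5216, 0.0906, 0.1553], [0.5227, 0.0808, 0.1559], [nan, nan, nan], [0.525, 0.0592, 0.1554], [0.5262, 0.0476, 0.1549]]
```

View pics/c7.png

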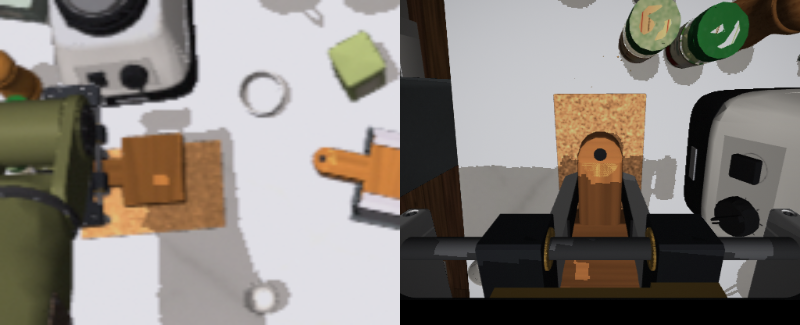

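The paddle is over the mat and parallel to it, handle tip at wrist column 257 and mat edges symmetric. Lowering.

>>> servo_tool --pt "20 0 0 0.02 0 0 0" --pt "20 0 0 0.025 0 0 0" --pt "20 0 0 0.025 0 0 0" --pt "20 0 0 0.025 0 0 0" --pt "20 0 0 0.02 0 0 0" --pt "20 0 0 0.008 0 0 0" --pt "20 0 0 0 0 0 0" --pt "20 0 0 0 0 0 0"

```text
time_s: 14.6
ee_pos: [0.5226, 0.0759, 0.0133]
eef_rot: [3.14, 0.0, 1.676]
force: [-0.3, 0.1, -0.9]
grip_width: 0.0355
grip_force: 50.0
```

>>> servo_tool --pt "20 0 0 0.001 0 0 0" --pt "20 0 0 0.001 0 0 0" --pt "20 0 0 0.001 0 0 0" --pt "20 0 0 0 0 0 0" --pt "20 0 0 0 0 0 0" --pt "20 0 0 0 0 0 0" --pt "20 0 0 0 0 0 0" --pt "20 0 0 0 0 0 0"

```text
time_s: 15.6
ee_pos: [0.522, 0.076, 0.0095]
eef_rot: [3.142, -0.0, 1.676]
force: [0.3, -0.2, -1.9]
grip_width: 0.0356
grip_force: 50.0
```

>>> servo_tool --pt "20 0 0 0.001 0 0 0" --pt "20 0 0 0 0 0 0" --pt "20 0 0 0 0 0 0" --pt "20 0 0 0.0005 0 0 0" --pt "20 0 0 0 0 0 0" --pt "20 0 0 0 0 0 0" --pt "20 0 0 0 0 0 0" --pt "20 0 0 0 0 0 0"

```text
time_s: 16.6
ee_pos: [0.5221, 0.076, 0.008]
eef_rot: [3.142, 0.0, 1.676]
force: [0.4, 0.2, -0.9]
grip_width: 0.0356
grip_force: 50.0
```

>>> servo_tool --pt "20 0 0 0.0005 0 0 0" --pt "20 0 0 0 0 0 0" --pt "20 0 0 0.0005 0 0 0" --pt "20 0 0 0 0 0 0" --pt "20 0 0 0 0 0 0" --pt "20 0 0 0 0 0 0" --pt "20 0 0 0 0 0 0" --pt "20 0 0 0 0 0 0"

```text
time_s: 17.6
ee_pos: [0.5221, 0.076, 0.0079]
eef_rot: [3.141, 0.0, 1.676]
force: [-7.1, -1.5, 13.3]
grip_width: 0.036
grip_force: 50.0
```

Contact with the mat. I ease off slightly, release, and go up.

>>> servo_tool --pt "20 0 0 -0.0005 0 0 0" --pt "20 0 0 0 0 0 0" --pt "70 0 0 0 0 0 0" --pt "70 0 0 0 0 0 0" --pt "70 0 0 0 0 0 0" --pt "70 0 0 0 0 0 0" --pt "70 0 0 0 0 0 0" --pt "70 0 0 0 0 0 0"

```text
time_s: 18.6
ee_pos: [0.522, 0.076, 0.0074]
eef_rot: [3.142, -0.0, 1.676]
force: [0.1, 0.3, 0.9]
grip_width: 0.0659
grip_force: 0.0
```

>>> servo_tool --pt "70 0 0 -0.01 0 0 0" --pt "70 0 0 -0.02 0 0 0" --pt "70 0 0 -0.03 0 0 0" --pt "70 0 0 -0.04 0 0 0" --pt "70 0 0 -0.04 0 0 0" --pt "70 0 0 -0.03 0 0 0" --pt "70 0 0 0 0 0 0" --pt "70 0 0 0 0 0 0"

```text
time_s: 19.6
ee_pos: [0.5216, 0.076, 0.1767]
eef_rot: [-3.141, -0.0, 1.676]
force: [-1.0, 0.2, 0.1]
grip_width: 0.066
grip_force: 0.0
```

Run:
```python
from h import *
c=snap('wrist','w8'); a=snap('top','t8'); o=ctrl.get_obs(); print(o['ee_pos'],o['force'])
for p in ((245,202),(250,202),(240,200)): print('p2',pt(a,*p).round(4))
b0=dict(np.load('top0.npz'))
K=c['mtx']; v,u=np.mgrid[0:384,0:512]; z=c['z_map']
P=(np.stack([(u-K[0,2])/K[0,0]*z,-(v-K[1,2])/K[1,1]*z,-z,np.ones_like(z)],-1)@c['pose'].T)[...,:3]
hsv=cv2.cvtColor(c['pixels'],cv2.COLOR_RGB2HSV)
m=(abs(P[...,2]-.029)<.006)&(hsv[...,1]>90)&(hsv[...,0]<22)&(P[...,1]>-.1)&(P[...,1]<.16)&(abs(P[...,0]-.525)<.08)
q=P[m]; A=np.c_[q[:,:2],np.ones(len(q))]; print('plane',np.linalg.lstsq(A,q[:,2],rcond=None)[0],np.median(q[:,2]),len(q)); r=cv2.minAreaRect(q[:,:2].astype(np.float32)); print('paddle rect',r)
cv2.imwrite('pics/c8.png',np.hstack([cv2.resize(a['pixels'][130:260,90:290],(400,260)),cv2.resize(c['pixels'],(400,260))])[:,:,::-1])
```

```text
[0.52153066 0.07596378 0.1763223 ] [ 0.8364152  -0.06063309 -0.03787642]
p2 [ 0.5273 -0.3048  0.1112]
p2 [ 0.5281 -0.3218  0.1089]
p2 [ 0.5343 -0.2874  0.1086]
plane [-6.33857657e-05 -1.20885446e-03  2.79112862e-02] 0.027870497748112066 5704
paddle rect ((0.5253235697746277, 0.04493148252367973), (0.09192580729722977, 0.15567590296268463), 5.4655022621154785)
```

View pics/c8.png

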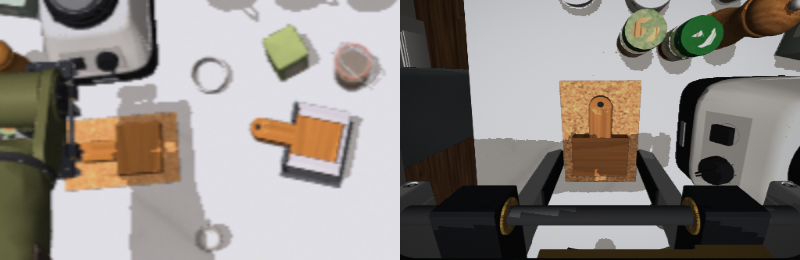

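The picture shows the paddle flat and centred on the mat: rectangle centre (0.525, 0.045) against mat centre (0.525, 0.044), angle within 1–2°. Paddle 2 is at the lips with its handle tip at the original column (≈215), and the bystanders look unmoved.

```bash
python3 -c "
from station import ctrl; print(ctrl.hand_in())"
```

```text
the job is handed in; nothing more can be done
None
```

I drew the top paddle out through the window and laid it flat on the cork mat, about 1 mm off centre and within 2° of its length; the next paddle rose to the lips, no bystander was seen to move, and the job was handed in at about 20 s (no verdict was returned).

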